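Make up a dessert order in the carrier and hold it level

TASK

Make up the dessert order: one at a time, stack the two loose rectangular lidded boxes squarely and centred on the box already standing in the two-bay metal carrier, first the larger, then the smaller on top. Then take the carrier by its handle bar, lift it level about 10 cm off the table, and finish while still holding it up there, level and still, with the boxes and the jar in their places. Leave everything else on the table alone.

Things in the scene. Friction and masses are not known exactly. Their poses are not given: they have to be found in the camera images.
- carrier: Loose open carrier of bare sheet metal, about 0.32 kg empty, about 0.9 kg loaded (contents shift its balance a little). Floor 104 mm along its x, 250 mm along its y, 5 mm thick, with a rim 14 mm high. Two equal bays centred at y = +68 and y = -68 mm; one holds the base box, the other the syrup jar, either way round. Two posts (10 x 6 mm, at x = +-45 mm, y = 0) carry the handle bar. Origin: centre of its underside; z up, x along the handle bar.
- handle (a point): Centre of the carrier's dark wooden handle bar, 175 mm above the carrier's underside. The bar runs along the carrier's x: 104 mm long, 16 mm thick (carrier's y), 26 mm high (162 to 188 mm above the underside). Free to be gripped from above, across its 16 mm, in the 80 mm between the posts. The finished column's top is at 119 mm, the jar's at 105 mm.
- base_box: Closed frosted plastic food box with flat white lid, standing in one bay of the carrier on its 5 mm floor, nearly square to the carrier: 64 mm (its x) by 94 mm (its y), 40 mm high. Loose, about 0.15 kg. Origin: centre of its underside, z up.
- large_box: The larger of the two loose closed rectangular boxes on the table, frosted plastic with flat white lid: 58 mm (its x) by 86 mm (its y), 38 mm high, about 0.13 kg. Goes onto the base box, long sides parallel (either end forward). Origin: centre of its underside, z up.
- small_box: The smaller of the two loose closed rectangular boxes on the table, same make: 46 mm (its x) by 68 mm (its y), 36 mm high, about 0.09 kg. Goes onto the large box, long sides parallel (either end forward). Origin: centre of its underside, z up.
- syrup_jar: Closed amber jar in the carrier's other bay, 64 mm across, 100 mm high, about 0.2 kg; stays there. Origin: centre of its underside, z up.
- round_tub: Bystander: closed round frosted tub with white lid, 90 mm across, 56 mm high. Origin: centre of its underside.
- steel_cup: Bystander: open steel cup, 68 mm across, 75 mm high. Origin: centre of its underside.
- tall_jar: Bystander: clear plastic jar with lid, 100 mm across, 150 mm high, beyond the carrier. Origin: centre of its underside.
- low_jar: Bystander: glass jar with lid, 84 mm across, 95 mm high, beyond the carrier. Origin: centre of its underside.
- spoon: Bystander: steel spoon 160 mm long lying beyond the carrier. Origin: its middle.
- tumbler: Bystander: glass tumbler, 68 mm across, 110 mm high, at the left side of the table. Origin: centre of its underside.
There are look-alikes about, which are no part of the job. What is shaped like the base_box but green or pink is not meant.

How it is judged (in metres and radians):
On the way, in this order (a step that is already met when the one before it is completed fails the run):
1. the larger box stands released and square on the base box, the carrier standing on the table (horizontal distance between large_box and base_box below 0.014 m and z of large_box in the frame of base_box between 0.034 and 0.046 m and angle between the y axis of large_box and the y axis of base_box, either way round below 0.2 rad and contact force between large_box and the fingers below 0.1 N and height (world z) of carrier below 0.012 m and angle between carrier's own z axis and vertical below 0.06 rad), for 0.2 s.
2. the smaller box stands released and square on the larger box, the carrier still standing on the table (horizontal distance between large_box and base_box below 0.014 m and z of large_box in the frame of base_box between 0.034 and 0.046 m and angle between the y axis of large_box and the y axis of base_box, either way round below 0.2 rad and horizontal distance between small_box and large_box below 0.014 m and z of small_box in the frame of large_box between 0.032 and 0.044 m and angle between the y axis of small_box and the y axis of large_box, either way round below 0.2 rad and contact force between small_box and the fingers below 0.1 N and height (world z) of carrier below 0.012 m and angle between carrier's own z axis and vertical below 0.06 rad), for 0.2 s.
3. the carrier is lifted clear of the table by the gripper (height (world z) of carrier above 0.06 m and contact force between carrier and the fingers above 2 N), for 0.2 s.
At the end, for the whole second after the job is handed in: Carrier held by the fingers, underside 60-160 mm above the table, tilt < 0.1 rad, at rest, touching no bystander; base box and jar upright in their bays; each stacked box flat, centred within 14 mm and parallel within 0.2 rad on the one below, not touched; bystanders moved < 40 mm (all of step 3 and height (world z) of carrier below 0.16 m and angle between carrier's own z axis and vertical below 0.1 rad and linear speed of carrier below 0.03 m/s and angular speed of carrier below 0.2 rad/s and contact force between carrier and round_tub below 0.1 N and contact force between carrier and steel_cup below 0.1 N and contact force between carrier and tall_jar below 0.1 N and contact force between carrier and low_jar below 0.1 N and contact force between carrier and spoon below 0.1 N and contact force between carrier and tumbler below 0.1 N and contact force between each of base_box, large_box, small_box, syrup_jar and the fingers below 0.1 N and horizontal distance between large_box and base_box below 0.014 m and z of large_box in the frame of base_box between 0.034 and 0.046 m and angle between the y axis of large_box and the y axis of base_box, either way round below 0.2 rad and horizontal distance between small_box and large_box below 0.014 m and z of small_box in the frame of large_box between 0.032 and 0.044 m and angle between the y axis of small_box and the y axis of large_box, either way round below 0.2 rad and x of base_box in the frame of carrier between -0.022 and 0.022 m and z of base_box in the frame of carrier between 0 and 0.012 m and angle between each of base_box, syrup_jar's own z axis and vertical below 0.2 rad and (y of base_box in the frame of carrier between 0.045 and 0.092 m or y of base_box in the frame of carrier between -0.092 and -0.045 m) and x of syrup_jar in the frame of carrier between -0.022 and 0.022 m and z of syrup_jar in the frame of carrier between 0 and 0.012 m and (y of syrup_jar in the frame of carrier between 0.045 and 0.092 m or y of syrup_jar in the frame of carrier between -0.092 and -0.045 m) and distance of each of round_tub, steel_cup, tall_jar, low_jar, spoon, tumbler from where it was at the start of the episode below 0.04 m); the arm keeps its last pose, push and grip.
It fails at once if a bystander is disturbed (shifted by more than 40 mm) (distance of any of round_tub, steel_cup, tall_jar, low_jar, spoon, tumbler from where it was at the start of the episode above 0.04 m).
It fails at once if the loaded carrier is tipped by more than 0.35 rad (angle between carrier's own z axis and vertical above 0.35 rad).
It also fails if it takes over 72 s, if anything falls off the work surface, if the arm or the gripper's body presses on something with over 40 N, if the wrist force passes 120 N, or if a joint passes its speed limit or range.

ROBOT

A 6-joint arm with a two-finger parallel gripper is mounted at the origin on the work surface. World frame = base frame: x ahead of the robot, y to its left, z up, the work surface at z = 0. Lengths are in mm, angles in rad, forces in N, time in s.
With the tool pointing down it reaches from about 400 to 925 mm from the base axis. Payload 12.5 kg.
Tool frame: the origin (TCP) lies midway between the tips of the shut fingers; the grasp point (between the pads) lies 19 mm behind it; x points along the fingers, y is the direction in which the jaws open and shut, and the axes are right-handed (so a half turn about x gives the same grasp; the last joint's range is limited). The gripper opens to 95 mm and grips with 3 to 60 N. Pads are 20 mm wide; open, the fingers measure 119 mm over their backs; the gripper's body (75 mm by 180 mm) begins 59 mm behind the grasp point.
Start: joints at [1.141, 0.491, 1.559, -0, 1.092, -0.106], TCP at [198.841, 592.545, 214.661] pointing down, gripper open.
Joint ranges: [-3.1, 3.1], [-0.84, 2.19], [0.05, 2.79], [-1.13, 4.28], [0.06, 2.93], [-2.69, 2.69]. Speed limits (rad/s): [2.22, 2.22, 2.79, 3.14, 3.14, 3.14].

INTERFACE

Orientations are given as [roll, pitch, yaw] about the fixed x, y, z axes, in that order (R = Rz(yaw) Ry(pitch) Rx(roll)).
In Python, from cell import sensors, read_camera, get_calibration, order gives the robot as it stands. The module is installed in compiled form; this text tells all that it offers.
- The arm moves only by the tool servo_tool, never from a script. Its argument "steps" is text: rows parted by semicolons, each of 7 numbers parted by spaces: the shift along the tool's x, y, z in mm, then the turn, a rotation vector about the tool's x, y, z in rad, then the finger opening in mm, from 0 to 95.1. A call has exactly 8 rows; each row shifts and turns the pose as measured when the row begins, along the tool's axes as they then stand; what a row does not reach is not made up. A row lasts 1/10 s, in which the tool goes at most 50 mm and 8.59 degrees, less where a joint would pass 70% of its speed; a pose out of reach is approached as far as the arm can. A call is refused whole if a number of a shift passes 50 or a number of a turn 0.15, either way. A call with a gripper value outside its range is refused whole. The fingers move at their own pace and stop on an object; the grip force is fixed at half the most. Time passes only in rows, so rows that do not move let the fingers close, or fill a call up. It gives the time, the measured TCP pose, the force and the opening at its end, in the units of the state.
- sensors.state(): the state, without advancing time (a new reading comes with each control period).
- read_camera(name): name is "scene" or "top" or "wrist"; returns (picture, depth): 480x640x3 uint8, blue, green, red; 480x640 float32, mm along the optical axis (not along the pixel's ray), 0 where there is no reading.
- get_calibration(name): a dict with "mtx" (3x3 intrinsics, pixels), "R" (3x3) and "t" (3): a world point X has camera coordinates R X + t. Camera axes: x right, y down, z forward; pixel columns grow to the right and rows downward; lengths in mm; the calibration is good to about 2 mm. A picture is of the moment at which its call begins: read the wrist's pose just before it. get_calibration takes no time and is no camera call; for the wrist camera it gives the pose at the moment of the call.
- order.job_done(): hands the job in, once; it reports no verdict.
The state is a dict: "t": time; "joints": joint angles; "qvel": joint speeds; "tau": joint torques, N m; "eef_pos": TCP position; "tcp_rot": TCP orientation; "ft_force": force on the tool from outside, world axes, zero at the start; "moment": the same for the moment, N m; "opening": opening from 0.0 (shut) to 1.0 (fully open).
Only numpy, scipy, OpenCV 4.12 (cv2) and the standard library are available. Lean on these libraries where they do the work, as an engineer would, in place of code of your own. Each camera call takes 0.05 s, during which the arm holds its last target.

## Working session

There is one attempt and no reset: what is moved stays moved. The work goes in short steps, Python scripts to look and compute and a tool call to move; the robot and the scene stay as the last step left them, time stands still between calls to the robot, and variables do not carry over. Pictures are saved under pics/ and viewed, and the job is handed in when it is done.

Besides the shell and the picture viewer there is one more tool, called after "Emit:" by a JSON object that holds its "method" and its "body", one argument or row to a line. servo_tool: Moves the arm, as the interface text tells. Its arguments: {"type":"object","properties":{"steps":{"type":"string"}},"required":["steps"]}

```bash
mkdir -p pics; python3 - <<'E'
from cell import sensors, read_camera, get_calibration
import cv2,numpy as np
print(sensors.state())
for n in ("scene","top"):
    p,d=read_camera(n); cv2.imwrite(f"pics/{n}0.png",p); np.save(f"{n}0.npy",d)
    c=get_calibration(n); print(n,c); np.savez(f"{n}cal.npz",**c)
E
```

```text
{'t': 0.0, 'joints': array([ 1.14138388e+00,  4.91573813e-01,  1.55950082e+00, -2.68799526e-06,
        1.09168822e+00, -1.05590376e-01]), 'qvel': array([-0.0008909 ,  0.00163291,  0.00044235,  0.00076307,  0.00132075,
       -0.00137757]), 'tau': array([-2.12309329e-03, -6.12627983e+01, -2.58181626e+01,  6.92236936e-02,
        4.82160214e-02, -7.57633188e-05]), 'eef_pos': array([198.73210376, 592.28189774, 214.0352051 ]), 'tcp_rot': array([-1.67434953,  1.56962613, -1.99817036]), 'ft_force': array([-0.88046219,  0.76159118, -0.1384938 ]), 'moment': array([0.01304077, 0.00658991, 0.0155707 ]), 'opening': 0.9999055239455257}
scene {'mtx': array([[460.75215641,   0.        , 326.72074748],
       [  0.        , 460.75215641, 251.34922378],
       [  0.        ,   0.        ,   1.        ]]), 'R': array([[ 0.763847  ,  0.6453269 ,  0.00953698],
       [ 0.49294853, -0.5738176 , -0.6540146 ],
       [-0.41658073,  0.50426833, -0.7564218 ]]), 't': array([-529.20009437, -159.85207595, 1514.61805893])}
top {'mtx': array([[579.66329396,   0.        , 318.72912691],
       [  0.        , 579.66329396, 232.84703724],
       [  0.        ,   0.        ,   1.        ]]), 'R': array([[ 0.01016137, -0.99984291,  0.01452227],
       [-0.99863068, -0.01089224, -0.05116761],
       [ 0.05131775, -0.01398245, -0.99858449]]), 't': array([  58.79374662,  609.62696138, 1464.29656655])}
```

View pics/scene0.png

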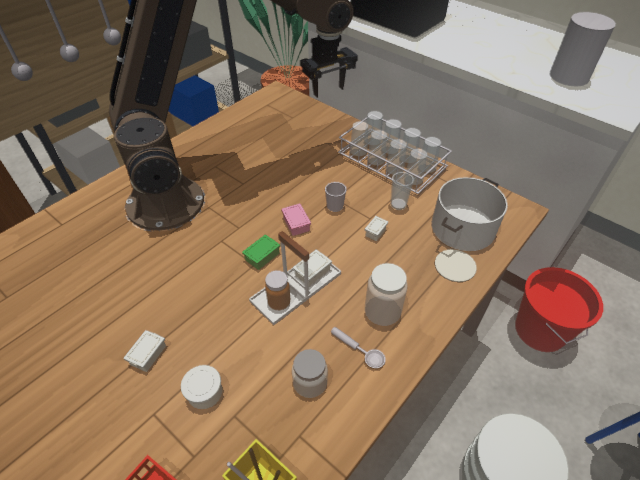

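View pics/top0.png

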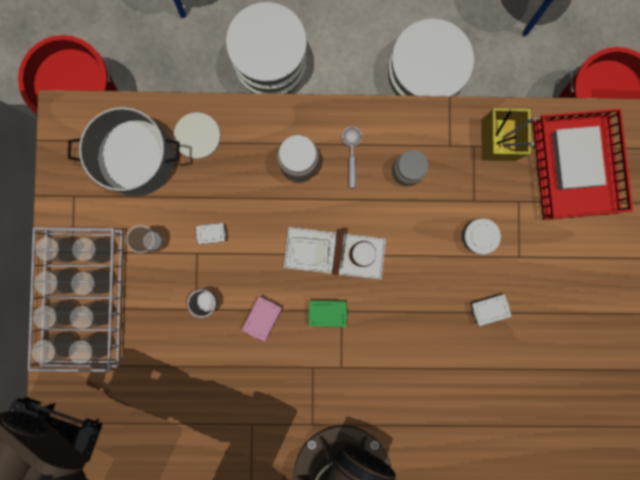

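The top view shows the candidates. White boxes are at (491,309) and (210,233), with another white box in the red tray at (580,157). The green box is at (328,313), the pink one at (262,318), and the base box in the carrier at (310,250). I choose (491,309) as large and (210,233) as small, and I'll check both by measurement and close crop.

```bash
cat > h.py <<'E'
import numpy as np,cv2
def world(d,c,r0=0,r1=480,c0=0,c1=640):
    v,u=np.mgrid[r0:r1,c0:c1]; z=d[r0:r1,c0:c1]
    K=c["mtx"]; x=(u-K[0,2])/K[0,0]*z; y=(v-K[1,2])/K[1,1]*z
    P=np.stack([x,y,z],-1).reshape(-1,3)
    W=(P-c["t"])@c["R"]
    return W[z.reshape(-1)>0]
def rect(W,zlo,zhi):
    S=W[(W[:,2]>zlo)&(W[:,2]<zhi)]
    r=cv2.minAreaRect(S[:,:2].astype(np.float32))
    (cx,cy),(a,b),t=r
    if a<b: a,b,t=b,a,t+90
    return len(S),np.round([cx,cy,a,b,t,np.median(S[:,2])],1)
E
python3 - <<'E'
from h import *
d=np.load("top0.npy");c=dict(np.load("topcal.npz"))
for n,(u,v,h,lo,hi) in dict(large=(491,309,28,25,50),small=(210,233,25,22,48),base=(310,250,34,35,56),bar=(339,252,30,160,200),jar=(364,253,18,90,120),cup=(202,302,20,60,85),tumb=(150,240,22,20,130),tub=(482,236,25,45,65),tall=(298,156,28,120,165),low=(410,167,25,80,110),green=(328,313,25,20,60),pink=(262,318,30,20,60)).items():
    W=world(d,c,v-h,v+h,u-h,u+h); 
    print(n,rect(W,lo,hi), np.round(np.percentile(W[:,2],[1,50,99])))
W=world(d,c,220,290,280,390); 
print("floor",rect(W,8,25))
p=cv2.imread("pics/top0.png")
f=lambda u,v:cv2.resize(p[v-30:v+30,u-40:u+40],(400,300),interpolation=2)
cv2.imwrite("pics/crop1.png",np.vstack([np.hstack([f(491,309),f(210,233)]),np.hstack([f(310,250),f(350,250)])]))
E
```

```text
large (830, array([ 419.9, -367.6,   91.7,   58.5,  107.3,   38. ])) [-7.  2. 43.]
small (518, array([604.8, 339.4,  72. ,  46.1,  96.4,  35.6])) [-7.  1. 41.]
base (968, array([562.3,  91.7,  96.3,  63.8,  86.2,  45.1])) [ -7.   4. 191.]
bar (336, array([559.5,  25.1, 103.7,  16.3, 173.8, 187.6])) [ -6.   7. 191.]
jar (437, array([557.4, -41.8,  55.4,  52.9,  90.6, 105.1])) [ -3.   9. 111.]
cup (168, array([433. , 350.3,  66.5,  65.9, 107.3,  72.5])) [-7.  2. 78.]
tumb (606, array([586.2, 490.2,  64.9,  64.9,   1.9,  79.6])) [ -7.   3. 112.]
tub (1019, array([ 604.9, -340.7,   88.6,   87.8,   89.6,   56.1])) [-7.  4. 62.]
tall (1304, array([785.6, 119.2,  97.7,  90.8, 105.4, 149. ])) [ -6.  11. 155.]
low (716, array([ 774.7, -160.3,   72.2,   71.3,   69. ,   94.8])) [ -7.   3. 100.]
green (988, array([407.3,  42.9,  95.8,  64.4,  88.1,  40.1])) [-7.  3. 46.]
pink (995, array([393.4, 206.9,  97.6,  63.8, 154. ,  39.7])) [-7.  2. 46.]
floor (744, array([554.5,  24.3, 278.8, 176.6,  90.6,  11.2]))
```

View pics/crop1.png

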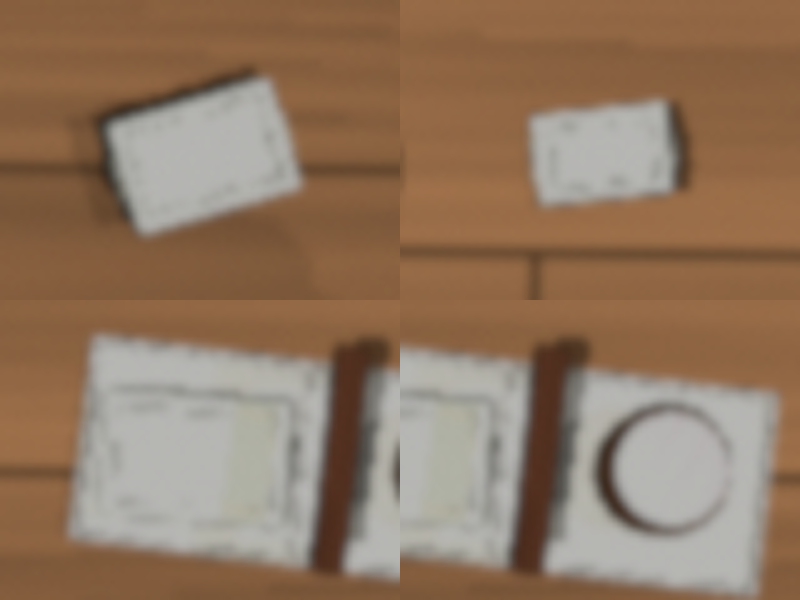

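The large box measures about 92×58 with its top at 38 mm, and the small about 72×46 with its top at 36 mm. Both match the descriptions, and the crops show plain white lids. The base box is in the left (+y) bay and the jar in the right.

```bash
cat >> h.py <<'E'
from scipy.spatial.transform import Rotation as Ro
def pose():
    from cell import sensors
    s=sensors.state(); r=s["tcp_rot"]
    R=Ro.from_euler("xyz",r).as_matrix()
    return s,np.array(s["eef_pos"]),R
def go(x,y,z,jaw,n=8,quiet=False):
    """jaw: deg of tool y direction (mod 180). prints state + need"""
    s,p,R=pose()
    best=None
    for k in (0,180):
        a=np.radians(jaw+k); Y=np.array([np.cos(a),np.sin(a),0]);X=np.array([0,0,-1.]);Z=np.cross(X,Y)
        Rt=np.stack([X,Y,Z],1); rv=Ro.from_matrix(R.T@Rt).as_rotvec()
        print("t %.2f"%s["t"],"p",p.round(1),"jawdeg %.1f"%np.degrees(np.arctan2(R[1,1],R[0,1])),"tilt",R[:2,0].round(4),"shift",(R.T@(np.array([x,y,z])-p)).round(1),"rv",rv.round(3),"q",s["joints"].round(2)[[0,5]],"op %.1f"%(s["opening"]*95.1))
E
python3 - <<'E'
from h import *
go(420,-368,250,17.3)
E
```

```text
t 0.10 p [198.7 592.3 214.1] jawdeg 71.4 tilt [-0.0004 -0.0009] shift [ -35.1 -840.1  515.3] rv [0.945 0.    0.001] q [ 1.14 -0.11] op 95.4
t 0.10 p [198.7 592.3 214.1] jawdeg 71.4 tilt [-0.0004 -0.0009] shift [ -35.1 -840.1  515.3] rv [-2.197e+00 -1.000e-03  0.000e+00] q [ 1.14 -0.11] op 95.4
```

```bash
cat >> h.py <<'E'
def plan(x,y,z,jaw,n,op,half=None,k=0,polar=True):
    """n rows to target via polar interpolation; prints rows in groups of 8"""
    s,p,R=pose()
    j0=np.degrees(np.arctan2(R[1,1],R[0,1]))
    dj=(jaw-j0+90)%180-90+k*180
    j6=s["joints"][5]
    th0=np.arctan2(p[1],p[0]);th1=np.arctan2(y,x);r0=np.hypot(*p[:2]);r1=np.hypot(x,y)
    print("t %.2f p %s jaw %.1f dj %.1f j6end %.2f"%(s["t"],p.round(1),j0,dj,j6+(th1-th0)-np.radians(dj)))
    rows=[];P=p.copy();Rc=R.copy()
    for i in range(1,n+1):
        f=i/n
        if polar:
            th=th0+f*(th1-th0);r=r0+f*(r1-r0);T=np.array([r*np.cos(th),r*np.sin(th),p[2]+f*(z-p[2])])
        else: T=p+f*(np.array([x,y,z])-p)
        a=np.radians(j0+f*dj);Y=np.array([np.cos(a),np.sin(a),0]);X=np.array([0,0,-1.]);Rt=np.stack([X,Y,np.cross(X,Y)],1)
        sh=(Rc.T@(T-P)).round(1 if n<=8 else 0); rv=Ro.from_matrix(Rc.T@Rt).as_rotvec().round(3)
        rows.append(" ".join("%g"%(q+0) for q in [*sh,*rv,op]))
        P=P+Rc@sh; Rc=Rc@Ro.from_rotvec(rv).as_matrix()
    for i in range(0,n,8): print("; ".join(rows[i:i+8]))
    return
E
python3 - <<'E'
from h import *
plan(420,-368,260,17.3,32,95)
E
```

```text
t 0.10 p [198.7 592.3 214.1] jaw 71.4 dj -54.1 j6end -1.13
-1 -3 38 0.03 0 0.001 95; -2 -5 38 0.029 0 0 95; -1 -5 38 0.03 0 0 95; -2 -7 37 0.029 0 0 95; -1 -8 37 0.03 0 0 95; -2 -9 37 0.029 0 0 95; -1 -11 36 0.03 0 0 95; -1 -11 36 0.029 0 0 95
-2 -13 35 0.03 0 0 95; -1 -13 35 0.029 0 0 95; -2 -15 34 0.03 0 0 95; -1 -15 33 0.029 0 0 95; -2 -17 33 0.03 0 0 95; -1 -18 32 0.029 0 0 95; -2 -18 32 0.03 0 0 95; -1 -20 31 0.03 0 0 95
-1 -21 30 0.029 0 0 95; -2 -21 29 0.03 0 0 95; -1 -22 28 0.029 0 0 95; -2 -23 28 0.03 0 0 95; -1 -24 27 0.029 0 0 95; -2 -25 26 0.03 0 0 95; -1 -25 25 0.029 0 0 95; -1 -26 24 0.03 0 0 95
-2 -27 23 0.029 0 0 95; -1 -27 22 0.03 0 0 95; -2 -28 21 0.029 0 0 95; -1 -28 21 0.03 0 0 95; -2 -29 19 0.029 0 0 95; -1 -30 18 0.03 0 0 95; -2 -30 17 0.03 0 0 95; -1 -30 17 0.029 0 0 95
```

Emit:
{"method": "servo_tool", "body": {
  "steps": "-4 -3 38 0.03 0 0 95; -4 -5 38 0.03 0 0 95; -4 -5 38 0.03 0 0 95; -4 -7 37 0.03 0 0 95; -4 -8 37 0.03 0 0 95; -4 -9 37 0.03 0 0 95; -4 -11 36 0.03 0 0 95; -4 -11 36 0.03 0 0 95"
}}

```text
t: 0.9
eef_pos: [447.0, 412.0, 243.4]
tcp_rot: [-1.736, 1.564, -2.301]
ft_force: [0.5, -0.1, 0.1]
opening: 0.999
```

```bash
python3 - <<'E'
from h import *
plan(420,-368,250,17.3,16,95)
E
```

```text
t 0.90 p [447.  412.  243.4] jaw 57.6 dj -40.3 j6end -1.13
0 -20 52 0.044 -0.001 0.007 95; -1 -22 51 0.044 0 0 95; 0 -24 49 0.044 0 0 95; -1 -27 48 0.044 0 0 95; 0 -28 46 0.044 0 0 95; 0 -31 45 0.044 0 0 95; -1 -32 43 0.044 0 0 95; 0 -35 41 0.044 0 0 95
-1 -36 39 0.044 0 0 95; 0 -38 37 0.044 0 0 95; 0 -39 35 0.044 0 0 95; -1 -41 33 0.044 0 0 95; 0 -42 31 0.044 0 0 95; -1 -43 29 0.044 0 0 95; 0 -44 26 0.044 0 0 95; 0 -45 25 0.044 0 0 95
```

Emit:
{"method": "servo_tool", "body": {
  "steps": "-1 -18 42 0.04 0 0.007 95; -1 -20 42 0.04 0 0 95; 0 -22 42 0.04 0 0 95; -1 -24 41 0.04 0 0 95; 0 -26 40 0.04 0 0 95; 0 -28 40 0.04 0 0 95; -1 -29 39 0.04 0 0 95; 0 -31 38 0.04 0 0 95"
}}

```text
t: 1.7
eef_pos: [565.9, 44.1, 245.0]
tcp_rot: [-2.341, 1.568, 3.045]
ft_force: [1.0, -0.4, -0.1]
opening: 1.002
```

```bash
python3 - <<'E'
from h import *
plan(420,-368,200,17.3,8,95)
E
```

```text
t 1.70 p [565.9  44.1 245. ] jaw 38.6 dj -21.3 j6end -1.14
5.6 -34.9 44.4 0.046 -0.002 0.002 95; 5.6 -37.2 42.4 0.047 0 0 95; 5.7 -39.2 40.3 0.046 0 0 95; 5.6 -41.3 38.1 0.047 0 0 95; 5.6 -43.2 35.7 0.046 0 0 95; 5.7 -44.9 33.4 0.047 0 0 95; 5.6 -46.5 30.8 0.046 0 0 95; 5.6 -48 28.3 0.047 0 0 95
```

Emit:
{"method": "servo_tool", "body": {
  "steps": "0 -29 37 0.04 0 0 95; 4 -31 37 0.04 0 0 95; 5 -33 36 0.04 0 0 95; 5 -34 35 0.04 0 0 95; 5 -36 34 0.04 0 0 95; 5 -37 33 0.04 0 0 95; 5 -39 31 0.04 0 0 95; 5 -40 30 0.04 0 0 95"
}}

```text
t: 2.5
eef_pos: [462.5, -332.7, 209.4]
tcp_rot: [-2.166, 1.566, 2.886]
ft_force: [0.9, 0.4, 0.9]
opening: 1.0
```

```bash
python3 - <<'E'
from h import *
plan(420,-368,170,17.3,6,95)
E
```

```text
t 2.50 p [ 462.5 -332.7  209.4] jaw 19.5 dj -2.2 j6end -1.14
6.6 -8.6 3.6 0.006 -0.002 0.004 95; 6.5 -8.5 3.5 0.007 0 0 95; 6.6 -8.6 3.3 0.006 0 0 95; 6.5 -8.6 3.3 0.007 0 0 95; 6.6 -8.6 3.2 0.006 0 0 95; 6.6 -8.7 3.1 0.006 0 0 95
```

Emit:
{"method": "servo_tool", "body": {
  "steps": "7 -9 4 0.006 -0.002 0.004 95; 7 -9 4 0.007 0 0 95; 7 -9 3 0.006 0 0 95; 7 -9 3 0.007 0 0 95; 7 -9 3 0.006 0 0 95; 7 -8 3 0.006 0 0 95; 0 0 0 0 0 0 95; 0 0 0 0 0 0 95"
}}

```text
t: 3.3
eef_pos: [413.9, -371.5, 162.7]
tcp_rot: [-2.813, 1.567, 2.196]
ft_force: [-0.4, 0.5, 0.9]
opening: 1.001
```

```bash
python3 - <<'E'
from h import *
from cell import read_camera,get_calibration
s,p,R=pose();c=get_calibration("wrist");im,d=read_camera("wrist")
cv2.imwrite("pics/w1.png",im);np.save("w1.npy",d);np.savez("w1cal.npz",**c)
W=world(d,c)
m=(abs(W[:,0]-420)<75)&(abs(W[:,1]+368)<75)
print(p.round(1),rect(W[m],30,46), rect(W[m],34,42))
print("cam",(-c["R"].T@c["t"]).round(0))
E
```

```text
[ 413.9 -371.5  162.7] (8500, array([ 419.1, -368.4,   89.4,   58.2,  106.9,   37.6])) (8464, array([ 419.1, -368.4,   89. ,   58.2,  106.9,   37.6]))
cam [ 391. -297.  333.]
```

View pics/w1.png

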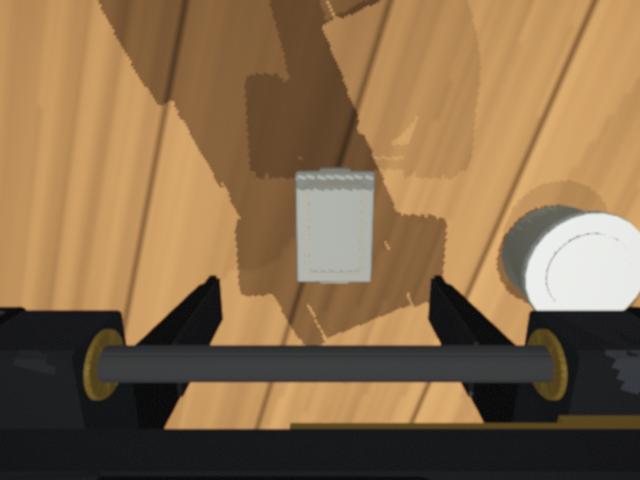

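The wrist view shows the large box at pixels (297–373, 170–282), upright between the fingers. Its centre is (419.1, −368.4), 89×58 mm with small end tabs, and it agrees with the top camera to 1 mm.

```bash
python3 - <<'E'
from h import *
plan(419.2,-368.2,60,16.9,6,95,polar=False)
E
```

```text
t 3.35 p [ 413.9 -371.5  162.7] jaw 17.0 dj -0.1 j6end -1.13
17.1 1 -0.2 0 -0.003 0.001 95; 17.1 1 -0.3 0.001 0 0 95; 17.2 1 -0.2 0 0 0 95; 17.1 1 -0.3 0.001 0 0 95; 17.1 1 -0.2 0 0 0 95; 17.1 1.1 -0.3 0 0 0 95
```

Emit:
{"method": "servo_tool", "body": {
  "steps": "17 1 0 0 -0.003 0.001 95; 17 1 0 0 0 0 95; 17 1 -1 0 0 0 95; 17 1 0 0 0 0 95; 17 1 0 0 0 0 95; 17 1 0 0 0 0 95; 0 0 0 0 0 0 95; 0 0 0 0 0 0 95"
}}

```text
t: 4.15
eef_pos: [423.8, -368.6, 60.9]
tcp_rot: [0.466, 1.563, -0.803]
ft_force: [-0.6, 0.2, 0.5]
opening: 1.0
```

```bash
python3 - <<'E'
from h import *
plan(419.2,-368.2,8,16.9,6,95,polar=False)
go(419.2,-368.2,8,16.9)
E
```

```text
t 4.15 p [ 423.8 -368.6   60.9] jaw 17.3 dj -0.4 j6end -1.13
8.8 -0.7 -0.3 0.001 0.007 -0.003 95; 8.8 -0.8 -0.3 0.001 0 0 95; 8.8 -0.7 -0.3 0.001 0 0 95; 8.8 -0.7 -0.3 0.001 0 0 95; 8.9 -0.7 -0.3 0.002 0 0 95; 8.8 -0.8 -0.3 0.001 0 0 95
t 4.15 p [ 423.8 -368.6   60.9] jawdeg 17.3 tilt [ 0.0053 -0.0055] shift [52.8 -4.5 -2.1] rv [ 0.007  0.007 -0.003] q [-0.83 -1.14] op 95.1
t 4.15 p [ 423.8 -368.6   60.9] jawdeg 17.3 tilt [ 0.0053 -0.0055] shift [52.8 -4.5 -2.1] rv [-3.135  0.005  0.011] q [-0.83 -1.14] op 95.1
```

Emit:
{"method": "servo_tool", "body": {
  "steps": "9 -1 0 0.001 0.007 -0.003 95; 9 -1 0 0.001 0 0 95; 9 -1 -1 0.001 0 0 95; 9 -1 0 0 0 0 95; 9 -0.5 0 0 0 0 95; 8 0 0 0 0 0 95; 0 0 0 0 0 0 95; 0 0 0 0 0 0 95"
}}

```text
t: 4.95
eef_pos: [419.5, -369.7, 5.0]
tcp_rot: [0.695, 1.569, -0.577]
ft_force: [0.3, 0.6, -0.3]
opening: 0.997
```

```bash
python3 - <<'E'
from h import *
go(419.2,-368.2,8,16.9)
E
```

```text
t 4.95 p [ 419.5 -369.7    5. ] jawdeg 17.1 tilt [ 0.0017 -0.0011] shift [-3.   0.1 -1.5] rv [ 0.003  0.002 -0.001] q [-0.84 -1.14] op 94.9
t 4.95 p [ 419.5 -369.7    5. ] jawdeg 17.1 tilt [ 0.0017 -0.0011] shift [-3.   0.1 -1.5] rv [-3.138e+00  2.000e-03  2.000e-03] q [-0.84 -1.14] op 94.9
```

Centred to 1.5 mm. I'll raise 3 mm and close.

Emit:
{"method": "servo_tool", "body": {
  "steps": "-3 0 -1.5 0 0 0 95; 0 0 0 0 0 0 0; 0 0 0 0 0 0 0; 0 0 0 0 0 0 0; 0 0 0 0 0 0 0; 0 0 0 0 0 0 0; 0 0 0 0 0 0 0; 0 0 0 0 0 0 0"
}}

```text
t: 5.75
eef_pos: [419.6, -368.6, 9.7]
tcp_rot: [0.56, 1.566, -0.712]
ft_force: [-0.3, 0.8, -0.3]
opening: 0.608
```

```bash
python3 - <<'E'
from h import *
go(419.2,-368.2,8,16.9)
E
```

```text
t 5.75 p [ 419.6 -368.6    9.7] jawdeg 17.1 tilt [ 0.0034 -0.0029] shift [ 1.7 -0.3 -0.5] rv [ 0.004  0.004 -0.002] q [-0.84 -1.14] op 57.8
t 5.75 p [ 419.6 -368.6    9.7] jawdeg 17.1 tilt [ 0.0034 -0.0029] shift [ 1.7 -0.3 -0.5] rv [-3.138  0.004  0.006] q [-0.84 -1.14] op 57.8
```

Gripped: the opening is 57.8 mm. Now I'll lift, then swing to above the base box at a height that clears the bar.

Emit:
{"method": "servo_tool", "body": {
  "steps": "-20 0 0 0 0 0 0; -40 0 0 0 0 0 0; -40 0 0 0 0 0 0; -40 0 0 0 0 0 0; -40 0 0 0 0 0 0; -40 0 0 0 0 0 0; -25 0 0 0 0 0 0; 0 0 0 0 0 0 0"
}}

```text
t: 6.55
eef_pos: [417.9, -367.1, 262.6]
tcp_rot: [-3.12, 1.57, 1.891]
ft_force: [0.6, -1.3, -1.7]
opening: 0.608
```

```bash
python3 - <<'E'
from h import *
plan(562,91.5,260,-3.8,16,0)
E
```

```text
t 6.55 p [ 417.9 -367.1  262.6] jaw 17.1 dj -20.9 j6end 0.11
0 26 -16 0.023 -0.001 0 0; 0 25 -18 0.023 0 0 0; 1 23 -20 0.022 0 0 0; 0 22 -22 0.023 0 0 0; 0 20 -24 0.023 0 0 0; 0 18 -25 0.023 0 0 0; 0 17 -26 0.023 0 0 0; 0 14 -28 0.022 0 0 0
0 12 -28 0.023 0 0 0; 1 9 -30 0.023 0 0 0; 0 8 -30 0.023 0 0 0; 0 5 -31 0.023 0 0 0; 0 2 -31 0.022 0 0 0; 0 0 -31 0.023 0 0 0; 0 -2 -32 0.023 0 0 0; 1 -5 -31 0.023 0 0 0
```

Emit:
{"method": "servo_tool", "body": {
  "steps": "0 26 -16 0.023 0 0 0; 0 25 -18 0.023 0 0 0; 0 23 -20 0.023 0 0 0; 0 22 -22 0.023 0 0 0; 0 20 -24 0.023 0 0 0; 0 18 -25 0.023 0 0 0; 0 17 -26 0.023 0 0 0; 0 14 -28 0.023 0 0 0"
}}

```text
t: 7.35
eef_pos: [542.8, -149.5, 252.4]
tcp_rot: [-2.202, 1.558, 2.611]
ft_force: [-1.0, -0.2, -0.8]
opening: 0.611
```

```bash
python3 - <<'E'
from h import *
plan(562,91.5,260,-3.8,8,0)
E
```

```text
t 7.35 p [ 542.8 -149.5  252.4] jaw 5.8 dj -9.6 j6end 0.11
-0.9 10.9 -28.3 0.021 -0.008 0.011 0; -0.9 8.8 -29 0.021 0 0 0; -1 6.7 -29.7 0.021 0 0 0; -0.9 4.4 -30.1 0.021 0 0 0; -1 2.1 -30.4 0.02 0 0 0; -1 -0.1 -30.5 0.021 0 0 0; -0.9 -2.4 -30.5 0.021 0 0 0; -1 -4.7 -30.2 0.021 0 0 0
```

Emit:
{"method": "servo_tool", "body": {
  "steps": "-2 11 -28 0.021 -0.008 0.011 0; -2 9 -29 0.021 0 0 0; -2 7 -30 0.021 0 0 0; -1 4 -30 0.021 0 0 0; -1 2 -30 0.02 0 0 0; -1 0 -30 0.021 0 0 0; -1 -2 -30 0.021 0 0 0; 0 -4 -28 0.02 0 0 0"
}}

```text
t: 8.15
eef_pos: [561.5, 98.5, 249.6]
tcp_rot: [-1.612, 1.554, 3.028]
ft_force: [0.3, -0.0, -0.8]
opening: 0.607
```

Emit:
{"method": "servo_tool", "body": {
  "steps": "0 0 0 0 0 0 0; 0 0 0 0 0 0 0; 0 0 0 0 0 0 0; 0 0 0 0 0 0 0; 0 0 0 0 0 0 0; 0 0 0 0 0 0 0; 0 0 0 0 0 0 0; 0 0 0 0 0 0 0"
}}

```text
t: 8.95
eef_pos: [560.1, 97.9, 245.3]
tcp_rot: [-1.564, 1.548, 3.077]
ft_force: [-0.1, 0.6, -2.0]
opening: 0.612
```

```bash
python3 - <<'E'
from h import *
from cell import read_camera,get_calibration
s,p,R=pose();c=get_calibration("wrist");im,d=read_camera("wrist")
cv2.imwrite("pics/w2.png",im);np.save("w2.npy",d);np.savez("w2cal.npz",**c)
W=world(d,c)
m=(abs(W[:,0]-562)<60)&(abs(W[:,1]-91)<62)
print(rect(W[m],36,52))
m=(abs(W[:,0]-562)<80)&(abs(W[:,1]-25)<32)
print("bar",rect(W[m],175,200))
plan(562,91.5,260,-3.8,8,0)
go(562,91.5,260,-3.8)
E
```

```text
(3198, array([562.6, 119. ,  64.5,  44.1, 175.4,  44.6]))
bar (0, array([ 0.,  0.,  0.,  0.,  0., nan]))
t 9.00 p [560.1  98.  245.3] jaw -4.1 dj 0.3 j6end 0.11
-1.8 0.3 0.8 -0.001 0 0.023 0; -1.9 0.2 0.8 0 0 0 0; -1.8 0.3 0.8 -0.001 0 0 0; -1.8 0.3 0.8 -0.001 0 0 0; -1.9 0.3 0.7 -0.001 0 0 0; -1.8 0.3 0.8 0 0 0 0; -1.8 0.3 0.8 -0.001 0 0 0; -1.9 0.3 0.8 -0.001 0 0 0
t 9.00 p [560.1  98.  245.3] jawdeg -4.1 tilt [-0.0228  0.0014] shift [-14.7   2.    6.3] rv [-0.006  0.     0.023] q [0.06 0.13] op 58.0
t 9.00 p [560.1  98.  245.3] jawdeg -4.1 tilt [-0.0228  0.0014] shift [-14.7   2.    6.3] rv [ 3.136  0.036 -0.   ] q [0.06 0.13] op 58.0
  return _methods._mean(a, axis=axis, dtype=dtype,
  ret = ret.dtype.type(ret / rcount)
```

View pics/w2.png

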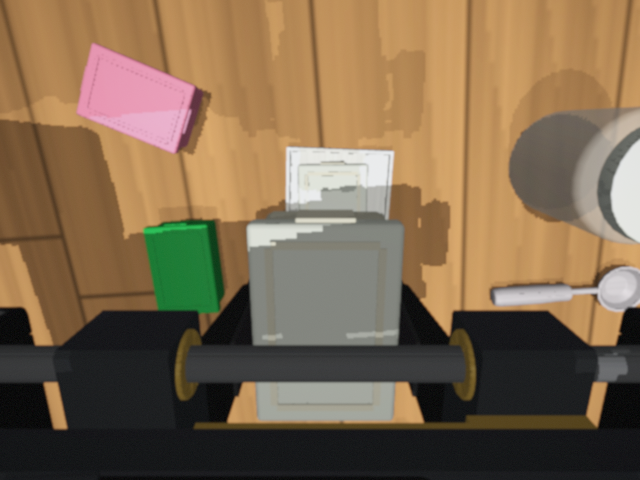

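```bash
python3 - <<'E'
from h import *
for n,box in (("top0",(200,300,270,345)),("w2",(0,300,250,450))):
    d=np.load(n+".npy");c=dict(np.load(("top" if n=="top0" else "w2")+"cal.npz"))
    W=world(d,c,*box)
    S=W[(W[:,2]>36)&(W[:,2]<54)&(abs(W[:,0]-562)<55)&(W[:,1]>38)&(W[:,1]<150)]
    ys=np.arange(max(S[:,1].min(),45)+6,S[:,1].max()-6,4 if n=="top0" else 3)
    L=[];H=[]
    for y in ys:
        q=S[abs(S[:,1]-y)<2.5][:,0]; L.append(q.min());H.append(q.max())
    mid=(np.array(L)+np.array(H))/2; k=np.polyfit(ys-91.5,mid,1)
    print(n,"mid x@91.5 %.1f slope->angle %.1f"%(k[1],90-np.degrees(np.arctan(k[0]))),"width",np.median(np.array(H)-L).round(1),"y range",np.percentile(S[:,1],[0.2,1,99,99.8]).round(1))
d=np.load("w2.npy");c=dict(np.load("w2cal.npz"))
W=world(d,c,0,300,230,420);print("held",rect(W,215,300),np.percentile(W[W[:,2]>200][:,2],[2,50,98]))
E
```

```text
top0 mid x@91.5 562.4 slope->angle 86.1 width 62.4 y range [ 44.3  44.6 139.  139.5]
w2 mid x@91.5 561.1 slope->angle 87.1 width 63.5 y range [ 95.4  97.  140.6 141.3]
held (13881, array([561.9, 125.6,  73.8,  34.3, 175.8, 273.3])) [249.38910771 273.28724336 275.03425207]
```

The wrist view shows the held large box at (250–400, 222–418) and the far end of the base box behind it at (287–392, 150–220). Both views put the base centre at about (562, 92), long axis 86°. I'll level and descend.

Emit:
{"method": "servo_tool", "body": {
  "steps": "10 0.5 2 0 0 0.012 0; 20 0.5 2 0 0 0.012 0; 25 0.5 1 0 0 0 0; 25 0.5 1 0 0 0 0; 25 0 0 0 0 0 0; 20 0 0 0 0 0 0; 12 0 0 0 0 0 0; 0 0 0 0 0 0 0"
}}

```text
t: 9.8
eef_pos: [563.1, 91.6, 105.4]
tcp_rot: [1.632, 1.564, -0.01]
ft_force: [-0.4, 0.5, -0.7]
opening: 0.608
```

```bash
python3 - <<'E'
from h import *
plan(562,92,85,-3.8,4,0,polar=False)
go(562,92,85,-3.8)
E
```

```text
t 9.80 p [563.1  91.6 105.4] jaw -4.1 dj 0.3 j6end 0.11
5.1 -0.3 -0.1 -0.001 0 -0.007 0; 5.1 -0.3 0 -0.002 0 0 0; 5.1 -0.3 -0.1 -0.001 0 0 0; 5.1 -0.3 -0.1 -0.001 0 0 0
t 9.80 p [563.1  91.6 105.4] jawdeg -4.1 tilt [ 0.0073 -0.0001] shift [20.4 -1.3 -0.3] rv [-0.005 -0.    -0.007] q [0.05 0.12] op 57.8
t 9.80 p [563.1  91.6 105.4] jawdeg -4.1 tilt [ 0.0073 -0.0001] shift [20.4 -1.3 -0.3] rv [ 3.136e+00 -1.100e-02  1.000e-03] q [0.05 0.12] op 57.8
```

Emit:
{"method": "servo_tool", "body": {
  "steps": "8 -0.3 0 -0.001 0 -0.007 0; 10 -0.3 0 -0.001 0 0 0; 10 -0.3 0 -0.001 0 0 0; 8 -0.3 0 -0.001 0 0 0; 5 0 0 0 0 0 0; 3 0 0 0 0 0 0; 0 0 0 0 0 0 0; 0 0 0 0 0 0 0"
}}

```text
t: 10.6
eef_pos: [563.5, 91.9, 60.2]
tcp_rot: [1.819, 1.567, 0.181]
ft_force: [-0.7, 0.1, -1.7]
opening: 0.608
```

```bash
python3 - <<'E'
from h import *
from cell import read_camera,get_calibration
go(562,92,55,-3.8)
im,d=read_camera("scene");cv2.imwrite("pics/s2.png",cv2.resize(im[200:360,200:400],(750,600),interpolation=2))
E
```

```text
t 10.60 p [563.5  91.9  60.2] jawdeg -3.9 tilt [0.0037 0.0007] shift [ 5.2 -1.5  0. ] rv [-0.001 -0.001 -0.004] q [0.05 0.11] op 57.9
t 10.60 p [563.5  91.9  60.2] jawdeg -3.9 tilt [0.0037 0.0007] shift [ 5.2 -1.5  0. ] rv [ 3.141e+00 -6.000e-03  1.000e-03] q [0.05 0.11] op 57.9
```

View pics/s2.png

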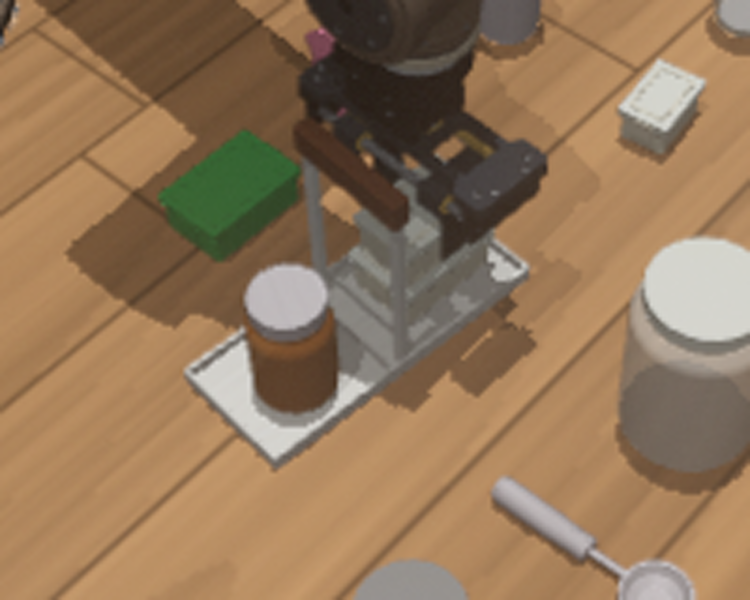

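The crop shows the large box held just above the base box at (410,240), clear of the bar. I'll make the last 5 mm down and watch the force.

Emit:
{"method": "servo_tool", "body": {
  "steps": "2 -1 0 0 0 0 0; 2 -0.5 0 0 0 0 0; 1 0 0 0 0 0 0; 1 0 0 0 0 0 0; 0 0 0 0 0 0 0; 0 0 0 0 0 0 0; 0 0 0 0 0 0 0; 0 0 0 0 0 0 0"
}}

```text
t: 11.45
eef_pos: [562.3, 92.1, 54.9]
tcp_rot: [1.776, 1.565, 0.138]
ft_force: [-0.2, -0.2, -0.3]
opening: 0.609
```

```bash
python3 - <<'E'
from h import *
go(562,92,55,-3.8)
E
```

```text
t 11.45 p [562.3  92.1  54.9] jawdeg -3.9 tilt [0.0055 0.0008] shift [-0.1 -0.3  0.1] rv [-0.001 -0.001 -0.005] q [0.05 0.11] op 57.9
t 11.45 p [562.3  92.1  54.9] jawdeg -3.9 tilt [0.0055 0.0008] shift [-0.1 -0.3  0.1] rv [ 3.141e+00 -9.000e-03  2.000e-03] q [0.05 0.11] op 57.9
```

Contact: the box's weight has come off the wrist. I'll release, opening to 80.

Emit:
{"method": "servo_tool", "body": {
  "steps": "0 0 0 0 0 0 64; 0 0 0 0 0 0 70; 0 0 0 0 0 0 80; 0 0 0 0 0 0 80; -10 0 0 0 0 0 80; -25 0 0 0 0 0 80; -40 0 0 0 0 0 80; -40 0 0 0 0 0 80"
}}

```text
t: 12.25
eef_pos: [559.7, 91.8, 170.4]
tcp_rot: [-1.613, 1.567, 3.032]
ft_force: [-0.2, -0.9, 0.5]
opening: 0.841
```

```bash
python3 - <<'E'
from h import *
plan(605,339,260,6.4,16,95)
E
```

```text
t 12.25 p [559.7  91.8 170.4] jaw -3.9 dj 10.3 j6end 0.28
-6 5 -14 -0.011 0 0.004 95; -5 4 -14 -0.011 0 0 95; -6 5 -15 -0.012 0 0 95; -5 4 -14 -0.011 0 0 95; -6 4 -15 -0.011 0 0 95; -6 3 -15 -0.011 0 0 95; -5 4 -15 -0.011 0 -0.001 95; -6 3 -16 -0.012 0 0 95
-5 3 -15 -0.011 0 0 95; -6 3 -16 -0.011 0 0 95; -6 3 -16 -0.011 0 0 95; -5 2 -16 -0.011 0 0 95; -6 2 -16 -0.012 0 0 95; -5 2 -17 -0.011 0 0 95; -6 2 -17 -0.011 0 0 95; -6 1 -17 -0.011 0 0 95
```

Emit:
{"method": "servo_tool", "body": {
  "steps": "-10 9 -28 -0.022 0 0.004 95; -8 9 -29 -0.022 0 0 95; -6 8 -29 -0.023 0 0 95; -4 8 -30 -0.022 0 0 95; -2 7 -30 -0.022 0 0 95; 0 5 -31 -0.022 0 0 95; 0 5 -32 -0.022 0 0 95; 0 3 -32 -0.022 0 0 95"
}}

```text
t: 13.05
eef_pos: [613.8, 337.7, 217.5]
tcp_rot: [1.611, 1.554, 0.151]
ft_force: [0.2, -0.6, 0.1]
opening: 1.002
```

Emit:
{"method": "servo_tool", "body": {
  "steps": "0 0 0 0 0 0 95; 0 0 0 0 0 0 95; 0 0 0 0 0 0 95; 0 0 0 0 0 0 95; 0 0 0 0 0 0 95; 0 0 0 0 0 0 95; 0 0 0 0 0 0 95; 0 0 0 0 0 0 95"
}}

```text
t: 13.85
eef_pos: [613.3, 337.5, 219.8]
tcp_rot: [1.627, 1.553, 0.167]
ft_force: [-0.1, 0.1, -0.1]
opening: 0.999
```

```bash
python3 - <<'E'
from h import *
from cell import read_camera,get_calibration
c=get_calibration("wrist");im,d=read_camera("wrist")
cv2.imwrite("pics/w3.png",im)
W=world(d,c)
m=(abs(W[:,0]-605)<65)&(abs(W[:,1]-339)<65)
print("small",rect(W[m],28,44))
pose_=go(605,339,60,6.4)
im,d=read_camera("top");np.save("top1.npy",d);cv2.imwrite("pics/top1.png",cv2.resize(im[200:300,260:400],(700,500),interpolation=2))
W=world(d,get_calibration("top"),212,290,270,345)
print("large",rect(W,72,95)); S=W[(W[:,2]>36)&(W[:,2]<54)]; print("base",rect(W,36,54))
E
```

```text
small (3871, array([602.8, 340.4,  71.4,  45.2,  96.7,  35.7]))
t 13.90 p [613.4 337.5 219.8] jawdeg 6.3 tilt [0.0173 0.0029] shift [159.7 -10.9  -2.2] rv [-0.001 -0.001 -0.018] q [0.41 0.3 ] op 95.2
t 13.90 p [613.4 337.5 219.8] jawdeg 6.3 tilt [0.0173 0.0029] shift [159.7 -10.9  -2.2] rv [ 3.14e+00 -2.80e-02  2.00e-03] q [0.41 0.3 ] op 95.2
large (852, array([562.4,  91.2,  88.4,  57.9,  86. ,  83. ]))
base (116, array([562.3,  91.5,  95.9,  63.8,  86.2,  44.3]))
```

View pics/w3.png

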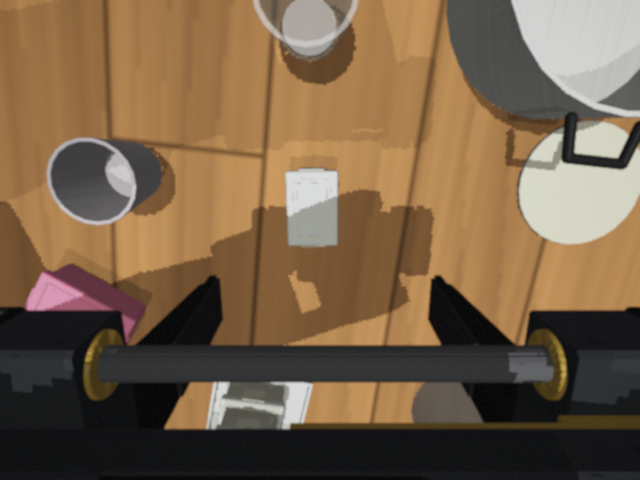

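View pics/top1.png

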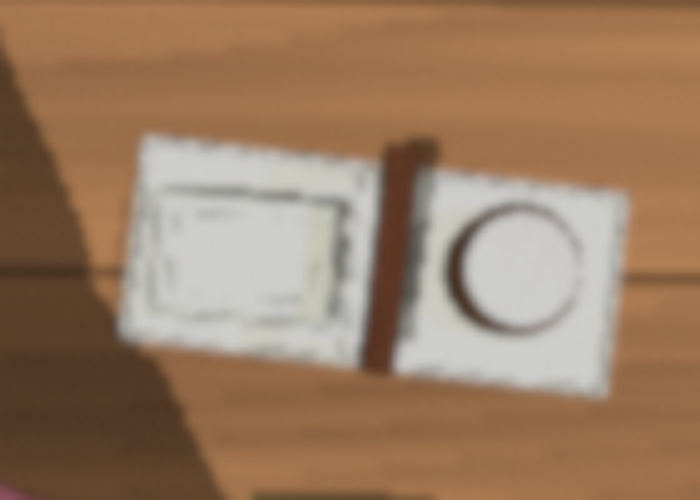

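The top view shows the large box at (562.4, 91.2, 86.0°), top at 83 mm, on the base at (562.3, 91.5, 86.2°). It sits square. The wrist view shows the small box at pixels (287–338, 168–247), 45×71 mm, centre about (603.8, 340).

Emit:
{"method": "servo_tool", "body": {
  "steps": "15 -2 0 0 0 -0.018 95; 25 -2 0 0 0 0 95; 25 -1 -1 0 0 0 95; 25 -1 -1 0 0 0 95; 25 -1 -0.5 0 0 0 95; 20 0 0 0 0 0 95; 10 0 0 0 0 0 95; 0 0 0 0 0 0 95"
}}

```text
t: 14.75
eef_pos: [603.3, 338.9, 62.5]
tcp_rot: [-1.559, 1.56, -3.019]
ft_force: [-0.2, 0.0, 0.8]
opening: 1.002
```

```bash
python3 - <<'E'
from h import *
go(603.8,340,8,6.5)
E
```

```text
t 14.75 p [603.3 338.9  62.5] jawdeg 6.3 tilt [-0.0104 -0.0013] shift [54.5  1.2 -1. ] rv [-0.003  0.     0.01 ] q [0.42 0.3 ] op 95.3
t 14.75 p [603.3 338.9  62.5] jawdeg 6.3 tilt [-0.0104 -0.0013] shift [54.5  1.2 -1. ] rv [ 3.139  0.016 -0.   ] q [0.42 0.3 ] op 95.3
```

Emit:
{"method": "servo_tool", "body": {
  "steps": "9 0.5 -0.3 0 0 0.01 95; 9 0 -0.3 0 0 0 95; 9 0 -0.3 0 0 0 95; 9 0 0 0 0 0 95; 8 0 0 0 0 0 95; 7 0 0 0 0 0 95; 0 0 0 0 0 0 95; 0 0 0 0 0 0 95"
}}

```text
t: 15.55
eef_pos: [604.7, 340.5, 9.2]
tcp_rot: [1.848, 1.567, 0.388]
ft_force: [-0.1, -0.6, 0.1]
opening: 1.002
```

```bash
python3 - <<'E'
from h import *
go(603.8,340,8,6.5)
E
```

```text
t 15.55 p [604.7 340.5   9.2] jawdeg 6.3 tilt [0.0032 0.0013] shift [ 1.2 -1.   0.4] rv [-0.003 -0.001 -0.003] q [0.42 0.31] op 95.2
t 15.55 p [604.7 340.5   9.2] jawdeg 6.3 tilt [0.0032 0.0013] shift [ 1.2 -1.   0.4] rv [ 3.139e+00 -5.000e-03  1.000e-03] q [0.42 0.31] op 95.2
```

Emit:
{"method": "servo_tool", "body": {
  "steps": "0 -1 0 0 0 0 0; 0 0 0 0 0 0 0; 0 0 0 0 0 0 0; 0 0 0 0 0 0 0; 0 0 0 0 0 0 0; 0 0 0 0 0 0 0; 0 0 0 0 0 0 0; 0 0 0 0 0 0 0"
}}

```text
t: 16.35
eef_pos: [604.3, 340.6, 10.7]
tcp_rot: [1.857, 1.565, 0.397]
ft_force: [-0.3, -0.3, 0.8]
opening: 0.482
```

```bash
python3 - <<'E'
from h import *
go(603.8,340,8,6.5)
E
```

```text
t 16.35 p [604.3 340.6  10.7] jawdeg 6.3 tilt [0.0052 0.0022] shift [ 2.7 -0.6  0.6] rv [-0.003 -0.002 -0.005] q [0.42 0.31] op 45.8
t 16.35 p [604.3 340.6  10.7] jawdeg 6.3 tilt [0.0052 0.0022] shift [ 2.7 -0.6  0.6] rv [ 3.139e+00 -9.000e-03  3.000e-03] q [0.42 0.31] op 45.8
```

Gripped (45.8 mm). Lift and swing.

Emit:
{"method": "servo_tool", "body": {
  "steps": "-20 0 0 0 0 0 0; -40 0 0 0 0 0 0; -40 0 0 0 0 0 0; -40 0 0 0 0 0 0; -30 0 0 0 0 0 0; -15 0 0 0 0 0 0; 0 0 0 0 0 0 0; 0 0 0 0 0 0 0"
}}

```text
t: 17.15
eef_pos: [602.2, 339.7, 200.2]
tcp_rot: [1.732, 1.57, 0.272]
ft_force: [-0.2, -0.1, -0.3]
opening: 0.483
```

```bash
python3 - <<'E'
from h import *
plan(562.4,91.6,190,-3.9,8,0)
go(562.4,91.6,190,-3.9)
E
```

```text
t 17.15 p [602.2 339.7 200.2] jaw 6.3 dj -10.2 j6end 0.13
1.3 -2.9 33.6 0.022 0 -0.001 0; 1.2 -3.9 32.9 0.023 0 0 0; 1.3 -4.8 32.1 0.022 0 0 0; 1.3 -5.7 31.5 0.022 0 0 0; 1.3 -6.6 30.6 0.023 0 0 0; 1.2 -7.4 29.9 0.022 0 0 0; 1.3 -8.3 29 0.022 0 0 0; 1.3 -9 28.2 0.023 0 0 0
t 17.15 p [602.2 339.7 200.2] jawdeg 6.3 tilt [0.0007 0.0002] shift [ 10.1 -67.  242.2] rv [ 0.179 -0.    -0.001] q [0.42 0.31] op 46.0
t 17.15 p [602.2 339.7 200.2] jawdeg 6.3 tilt [0.0007 0.0002] shift [ 10.1 -67.  242.2] rv [-2.963e+00  1.000e-03 -0.000e+00] q [0.42 0.31] op 46.0
```

Emit:
{"method": "servo_tool", "body": {
  "steps": "0 -3 33 0.022 0 0 0; 0 -4 33 0.023 0 0 0; 0 -5 32 0.022 0 0 0; 0 -6 31 0.022 0 0 0; 0 -7 30 0.023 0 0 0; 0 -7 30 0.022 0 0 0; 0 -8 29 0.022 0 0 0; 0 -8 20 0.023 0 0 0"
}}

```text
t: 17.95
eef_pos: [557.5, 94.5, 186.9]
tcp_rot: [-1.321, 1.553, -2.963]
ft_force: [0.2, 0.3, 0.1]
opening: 0.48
```

Emit:
{"method": "servo_tool", "body": {
  "steps": "0 0 0 0 0 0 0; 0 0 0 0 0 0 0; 0 0 0 0 0 0 0; 0 0 0 0 0 0 0; 0 0 0 0 0 0 0; 0 0 0 0 0 0 0; 0 0 0 0 0 0 0; 0 0 0 0 0 0 0"
}}

```text
t: 18.75
eef_pos: [556.5, 95.5, 183.0]
tcp_rot: [-1.364, 1.547, -3.005]
ft_force: [0.4, -0.4, -0.5]
opening: 0.482
```

```bash
python3 - <<'E'
from h import *
plan(562.4,91.8,120,-3.9,6,0,polar=False)
go(562.4,91.8,120,-3.9)
E
```

```text
t 18.75 p [556.5  95.5 183. ] jaw -4.0 dj 0.1 j6end 0.12
10.5 1.3 0.5 0 0.005 0.023 0; 10.5 1 0.6 -0.001 0 0 0; 10.5 1 0.5 0 0 0 0; 10.5 1.1 0.6 0 0 0 0; 10.5 1 0.5 -0.001 0 0 0; 10.5 1 0.6 0 0 0 0
t 18.75 p [556.5  95.5 183. ] jawdeg -4.0 tilt [-0.0231 -0.0032] shift [62.9  7.6  3. ] rv [-0.002  0.005  0.023] q [0.05 0.13] op 45.8
t 18.75 p [556.5  95.5 183. ] jawdeg -4.0 tilt [-0.0231 -0.0032] shift [62.9  7.6  3. ] rv [ 3.14   0.036 -0.007] q [0.05 0.13] op 45.8
```

Emit:
{"method": "servo_tool", "body": {
  "steps": "8 1.3 0.5 0 0.005 0.012 0; 10 1.2 0.6 0 0 0.011 0; 10 1 0.6 0 0 0 0; 12 1 0.5 0 0 0 0; 12 1 0.5 0 0 0 0; 6 0.5 0 0 0 0 0; 3 0 0 0 0 0 0; 0 0 0 0 0 0 0"
}}

```text
t: 19.55
eef_pos: [562.8, 92.5, 118.3]
tcp_rot: [2.083, 1.57, 0.443]
ft_force: [0.3, 0.5, -0.6]
opening: 0.483
```

```bash
python3 - <<'E'
from h import *
go(562.4,91.8,94,-3.9)
E
```

```text
t 19.55 p [562.8  92.5 118.3] jawdeg -4.0 tilt [0.0009 0.0004] shift [24.3 -0.4  0.8] rv [-0.001 -0.    -0.001] q [0.05 0.12] op 45.9
t 19.55 p [562.8  92.5 118.3] jawdeg -4.0 tilt [0.0009 0.0004] shift [24.3 -0.4  0.8] rv [ 3.14e+00 -1.00e-03  1.00e-03] q [0.05 0.12] op 45.9
```

Emit:
{"method": "servo_tool", "body": {
  "steps": "6 -0.5 0.8 0 0 0 0; 6 0 0 0 0 0 0; 5 0 0 0 0 0 0; 3 0 0 0 0 0 0; 2 0 0 0 0 0 0; 1 0 0 0 0 0 0; 0 0 0 0 0 0 0; 0 0 0 0 0 0 0"
}}

```text
t: 20.35
eef_pos: [562.7, 91.8, 94.2]
tcp_rot: [1.835, 1.568, 0.195]
ft_force: [-0.6, 0.7, -1.2]
opening: 0.485
```

```bash
python3 - <<'E'
from h import *
go(562.4,91.8,94,-3.9)
E
```

```text
t 20.35 p [562.7  91.8  94.2] jawdeg -4.0 tilt [0.0024 0.0005] shift [ 0.2 -0.3  0. ] rv [-0.001 -0.001 -0.002] q [0.05 0.11] op 46.1
t 20.35 p [562.7  91.8  94.2] jawdeg -4.0 tilt [0.0024 0.0005] shift [ 0.2 -0.3  0. ] rv [ 3.14e+00 -4.00e-03  1.00e-03] q [0.05 0.11] op 46.1
```

Within about 0.5 mm of contact. I'll go 1 mm more and release slowly.

Emit:
{"method": "servo_tool", "body": {
  "steps": "0.7 0 0 0 0 0 0; 0.5 0 0 0 0 0 0; 0 0 0 0 0 0 0; 0 0 0 0 0 0 50; 0 0 0 0 0 0 58; 0 0 0 0 0 0 70; 0 0 0 0 0 0 80; 0 0 0 0 0 0 80"
}}

```text
t: 21.15
eef_pos: [563.2, 91.8, 93.9]
tcp_rot: [1.777, 1.567, 0.136]
ft_force: [0.3, 0.2, 0.1]
opening: 0.797
```

Emit:
{"method": "servo_tool", "body": {
  "steps": "-10 0 0 0 0 0 80; -25 0 0 0 0 0 80; -40 0 0 0 0 0 80; -40 0 0 0 0 0 80; -40 0 0 0 0 0 80; -25 0 0 0 0 0 80; -5 0 0 0 0 0 80; 0 0 0 0 0 0 80"
}}

```text
t: 21.95
eef_pos: [561.4, 91.7, 289.8]
tcp_rot: [1.774, 1.566, 0.134]
ft_force: [1.0, -0.6, -0.8]
opening: 0.846
```

```bash
python3 - <<'E'
from h import *
from cell import read_camera,get_calibration
c=get_calibration("wrist");im,d=read_camera("wrist");cv2.imwrite("pics/w4.png",im)
W=world(d,c);W=W[(abs(W[:,0]-562)<60)&(abs(W[:,1]-92)<62)]
print("wr small",rect(W,110,130),"large",rect(W,75,92),"base",rect(W,38,54))
im,d=read_camera("scene");cv2.imwrite("pics/s4.png",cv2.resize(im[200:360,200:400],(750,600),interpolation=2))
go(560,25,210,83.8)
E
```

```text
wr small (4262, array([556. ,  75.8, 110.8,  61.1,  70.3, 118.6])) large (1498, array([553.9,  82.2, 112.3,  74.1,  81.2,  82.5])) base (531, array([535.4,  98.4, 133.3,  55.7,  52.1,  44.2]))
t 22.05 p [561.1  91.6 288.4] jawdeg -4.0 tilt [0.0021 0.0005] shift [78.3  3.4 66.6] rv [-1.532e+00  1.000e-03 -2.000e-03] q [0.05 0.11] op 79.9
t 22.05 p [561.1  91.6 288.4] jawdeg -4.0 tilt [0.0021 0.0005] shift [78.3  3.4 66.6] rv [ 1.609e+00 -2.000e-03 -1.000e-03] q [0.05 0.11] op 79.9
```

View pics/w4.png

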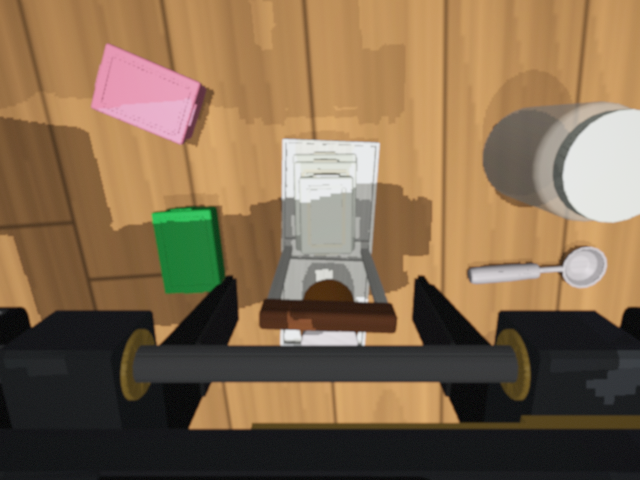

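View pics/s4.png

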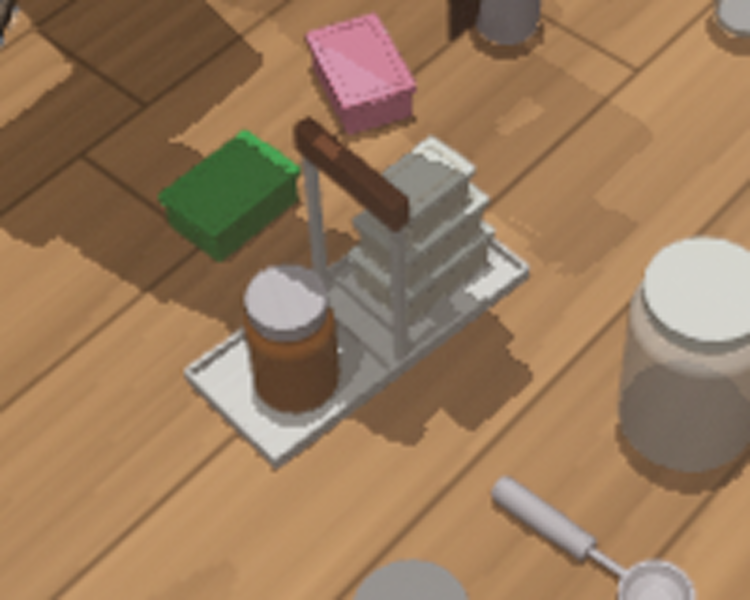

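The wrist view shows the three boxes nested concentrically at (300–352, 150–255), with the bar at (262–395, 300–330). The scene crop shows a square column with the jar in place. Next I'll refine the column and bar positions, then turn the jaws 90°.

```bash
python3 - <<'E'
from h import *
from cell import read_camera,get_calibration
c=get_calibration("wrist");im,d=read_camera("wrist")
W=world(d,c,0,345,240,410)
print("small",rect(W[(W[:,1]>45)],112,128),"large",rect(W[W[:,1]>40],76,90))
print("bar",rect(W[(abs(W[:,1]-25)<35)],178,196))
plan(560,25,250,83.8,16,80)
E
```

```text
small (4163, array([561.8,  91.7,  71.3,  46.1,  86.5, 118.7])) large (1437, array([561. ,  93. ,  86.9,  58.1,  85.9,  82.5]))
bar (3235, array([558.6,  27.1, 103.5,  16.4, 173.6, 187.2]))
t 22.10 p [561.   91.6 287.9] jaw -4.0 dj 87.8 j6end -1.53
2 0 4 -0.096 0 -0.001 80; 3 0 4 -0.096 0 0 80; 2 0 5 -0.095 0 0 80; 2 -1 4 -0.096 0 0 80; 3 -1 4 -0.096 0 0 80; 2 -2 4 -0.096 0 0 80; 3 -2 3 -0.095 0 0 80; 2 -2 4 -0.096 0 0 80
2 -3 3 -0.096 0 0 80; 3 -3 3 -0.096 0 0 80; 2 -3 2 -0.095 0 0 80; 2 -4 2 -0.096 0 0 80; 3 -3 2 -0.096 0 0 80; 2 -4 2 -0.096 0 0 80; 2 -4 0 -0.095 0 0 80; 3 -5 1 -0.096 0 0 80
```

Emit:
{"method": "servo_tool", "body": {
  "steps": "2 0 4 -0.096 0 0 80; 3 0 4 -0.096 0 0 80; 2 0 5 -0.096 0 0 80; 2 -1 4 -0.096 0 0 80; 3 -1 4 -0.096 0 0 80; 2 -2 4 -0.096 0 0 80; 3 -2 3 -0.096 0 0 80; 2 -2 4 -0.096 0 0 80"
}}

```text
t: 22.9
eef_pos: [558.6, 57.1, 255.1]
tcp_rot: [-2.314, 1.55, 3.126]
ft_force: [0.2, -0.2, 0.0]
opening: 0.842
```

Emit:
{"method": "servo_tool", "body": {
  "steps": "2 -3 3 -0.096 0 0 80; 2 -3 3 -0.096 0 0 80; 2 -3 2 -0.096 0 0 80; 2 -4 2 -0.096 0 0 80; 2 -3 2 -0.096 0 0 80; 2 -4 2 -0.096 0 0 80; 0 -4 0 -0.09 0 0 80; 0 -4 0 -0.08 0 0 80"
}}

```text
t: 23.7
eef_pos: [553.0, 23.3, 228.7]
tcp_rot: [-3.112, 1.526, 3.107]
ft_force: [-0.0, -1.3, 0.3]
opening: 0.841
```

```bash
python3 - <<'E'
from h import *
go(559.2,26,225,83.7)
E
```

```text
t 23.70 p [553.   23.3 228.7] jawdeg 86.3 tilt [-0.0443  0.0015] shift [3.4 3.1 6.2] rv [ 0.046 -0.044  0.002] q [-0.08 -1.58] op 80.0
t 23.70 p [553.   23.3 228.7] jawdeg 86.3 tilt [-0.0443  0.0015] shift [3.4 3.1 6.2] rv [-3.095 -0.004 -0.069] q [-0.08 -1.58] op 80.0
```

Correct the tilt, yaw and position while holding height.

Emit:
{"method": "servo_tool", "body": {
  "steps": "0 1 1 0.015 -0.015 0 80; 0 1 2 0.015 -0.015 0 80; 0 1 2 0.016 -0.014 0 80; 0 0 0 0 0 0 80; 0 0 0 0 0 0 80; 0 0 0 0 0 0 80; 0 0 0 0 0 0 80; 0 0 0 0 0 0 80"
}}

```text
t: 24.5
eef_pos: [557.5, 26.6, 225.1]
tcp_rot: [-2.324, 1.568, -2.445]
ft_force: [0.1, -0.1, -0.2]
opening: 0.838
```

```bash
python3 - <<'E'
from h import *
from cell import read_camera,get_calibration
go(559.2,26,156,83.7)
c=get_calibration("wrist");im,d=read_camera("wrist");cv2.imwrite("pics/w5.png",im)
W=world(d,c); W=W[(abs(W[:,1]-26)<25)&(abs(W[:,0]-559)<70)]
print(rect(W,178,196))
E
```

```text
t 24.50 p [557.5  26.6 225.1] jawdeg 83.1 tilt [-0.0025 -0.0021] shift [69.1 -0.2  1.9] rv [-0.01  -0.002  0.002] q [-0.07 -1.52] op 79.7
t 24.50 p [557.5  26.6 225.1] jawdeg 83.1 tilt [-0.0025 -0.0021] shift [69.1 -0.2  1.9] rv [3.131e+00 4.000e-03 3.000e-03] q [-0.07 -1.52] op 79.7
(4849, array([555.1,  26. ,  97.6,  15.9, 173.5, 187.3]))
```

View pics/w5.png

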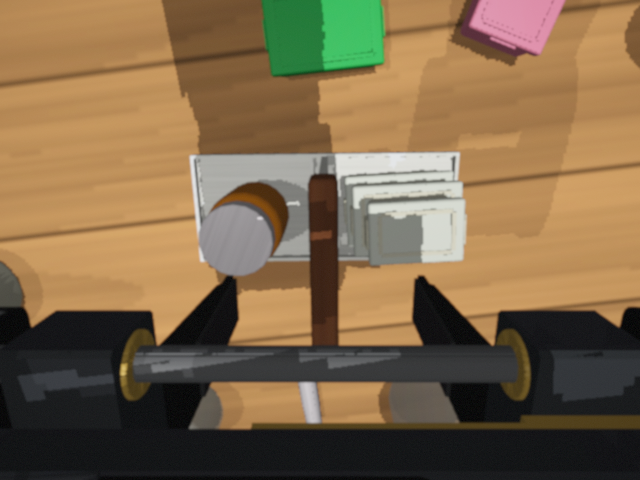

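The wrist view shows the bar at (310–337, 175–345), midway between the fingers: y 26.0, 173.5°. Descend to a TCP height of 156 mm.

Emit:
{"method": "servo_tool", "body": {
  "steps": "8 0 0.5 -0.008 -0.002 0.002 60; 12 0 0.5 0 0 0 55; 12 0 0.5 0 0 0 55; 12 0 0.4 0 0 0 55; 12 0 0 0 0 0 55; 8 0 0 0 0 0 55; 4 0 0 0 0 0 55; 0 0 0 0 0 0 55"
}}

```text
t: 25.35
eef_pos: [558.7, 26.2, 149.0]
tcp_rot: [-3.053, 1.567, 3.119]
ft_force: [-0.8, 0.1, 0.4]
opening: 0.579
```

```bash
python3 - <<'E'
from h import *
go(559.2,26,156,83.6)
E
```

```text
t 25.35 p [558.7  26.2 149. ] jawdeg 83.6 tilt [-0.0035  0.0001] shift [-7.  -0.2  0.5] rv [-0.    -0.003  0.   ] q [-0.07 -1.53] op 55.1
t 25.35 p [558.7  26.2 149. ] jawdeg 83.6 tilt [-0.0035  0.0001] shift [-7.  -0.2  0.5] rv [3.141 0.    0.005] q [-0.07 -1.53] op 55.1
```

Emit:
{"method": "servo_tool", "body": {
  "steps": "-3 0 0.5 0 -0.003 0 55; -3 0 0 0 0 0 55; 0 0 0 0 0 0 40; 0 0 0 0 0 0 25; 0 0 0 0 0 0 0; 0 0 0 0 0 0 0; 0 0 0 0 0 0 0; 0 0 0 0 0 0 0"
}}

```text
t: 26.15
eef_pos: [559.9, 25.9, 157.3]
tcp_rot: [-0.221, 1.568, -0.332]
ft_force: [0.4, -3.9, -0.3]
opening: 0.167
```

```bash
python3 - <<'E'
from h import *
go(559.2,26,156,83.6);s=pose()[0];print(s["ft_force"])
E
```

```text
t 26.15 p [559.9  25.9 157.3] jawdeg 83.6 tilt [ 0.0029 -0.001 ] shift [ 1.3  0.  -0.7] rv [0.    0.003 0.001] q [-0.07 -1.53] op 15.9
t 26.15 p [559.9  25.9 157.3] jawdeg 83.6 tilt [ 0.0029 -0.001 ] shift [ 1.3  0.  -0.7] rv [-3.142e+00 -1.000e-03  5.000e-03] q [-0.07 -1.53] op 15.9
[ 0.35292458 -3.94465832 -0.33072333]
```

The bar is gripped at 15.9 mm. I'll lift slowly and smoothly.

Emit:
{"method": "servo_tool", "body": {
  "steps": "0 0 0 0 0 0 0; -2 0 0 0 0 0 0; -3 0 0 0 0 0 0; -4 0 0 0 0 0 0; -5 0 0 0 0 0 0; -6 0 0 0 0 0 0; -5 0 0 0 0 0 0; -3 0 0 0 0 0 0"
}}

```text
t: 26.95
eef_pos: [558.1, 26.2, 185.1]
tcp_rot: [-2.959, 1.567, -3.071]
ft_force: [-0.2, 0.3, -8.1]
opening: 0.168
```

```bash
python3 - <<'E'
from h import *
from cell import read_camera
go(559.2,26,257,83.6);s=pose()[0];print(s["ft_force"],s["moment"])
im,d=read_camera("scene");cv2.imwrite("pics/s6.png",cv2.resize(im[180:340,200:400],(750,600),interpolation=2))
E
```

```text
t 26.95 p [558.1  26.2 185.1] jawdeg 83.6 tilt [-0.0036 -0.0003] shift [-71.9  -0.2   0.9] rv [ 0.    -0.004  0.001] q [-0.07 -1.53] op 16.0
t 26.95 p [558.1  26.2 185.1] jawdeg 83.6 tilt [-0.0036 -0.0003] shift [-71.9  -0.2   0.9] rv [-3.142e+00 -1.000e-03 -6.000e-03] q [-0.07 -1.53] op 16.0
[-0.19361999  0.32361011 -8.13878198] [-0.08835784  0.03961852 -0.03816798]
```

View pics/s6.png

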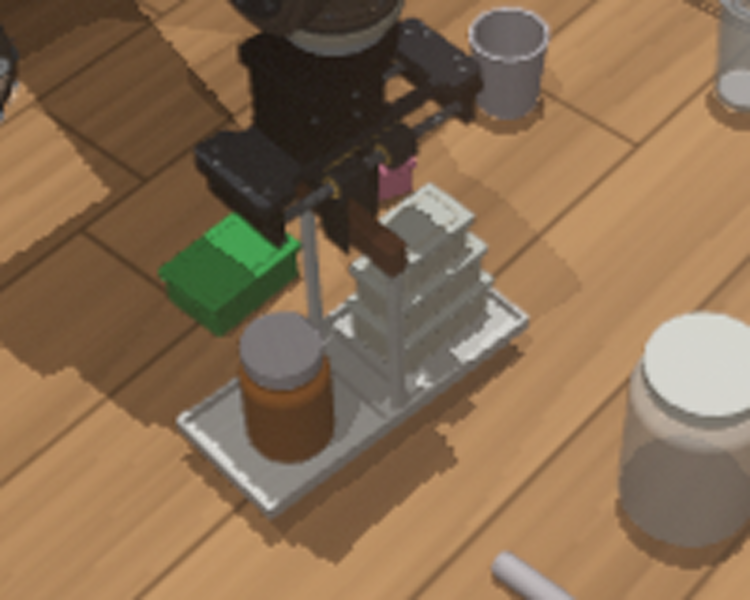

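The carrier is off the table and level, with the column and jar standing. The wrist force is −8.1 N, about right for 0.9 kg. I'll continue the lift by about 70 mm.

Emit:
{"method": "servo_tool", "body": {
  "steps": "-4 0 0 0 0 0 0; -6 0 0 0 0 0 0; -8 0 0 0 0 0 0; -9 0 0 0 0 0 0; -9 0 0 0 0 0 0; -8 0 0 0 0 0 0; -6 0 0 0 0 0 0; -4 0 0 0 0 0 0"
}}

```text
t: 27.8
eef_pos: [558.2, 26.3, 244.5]
tcp_rot: [-2.909, 1.568, -3.021]
ft_force: [0.3, 0.2, -7.5]
opening: 0.166
```

Emit:
{"method": "servo_tool", "body": {
  "steps": "-3 0 0 0 0 0 0; -2 0 0 0 0 0 0; 0 0 0 0 0 0 0; 0 0 0 0 0 0 0; 0 0 0 0 0 0 0; 0 0 0 0 0 0 0; 0 0 0 0 0 0 0; 0 0 0 0 0 0 0"
}}

```text
t: 28.6
eef_pos: [557.8, 26.3, 249.2]
tcp_rot: [-2.98, 1.566, -3.091]
ft_force: [0.2, 0.3, -8.3]
opening: 0.171
```

```bash
python3 - <<'E'
from h import *
from cell import read_camera,get_calibration
go(559.2,26,257,83.6);s=pose()[0];print(s["ft_force"],s["moment"],s["qvel"])
im,d=read_camera("scene");cv2.imwrite("pics/s7.png",cv2.resize(im[160:340,190:400],(700,600),interpolation=2))
W=world(d,get_calibration("scene"),160,340,240,400)
m=(abs(W[:,0]-560)<70)
c=get_calibration("wrist");im,d=read_camera("wrist");cv2.imwrite("pics/w7.png",im)
W=world(d,c,0,345)
for z0,n in ((118,"small"),(83,"large"),(45,"base")):
    for lo in (W,):
        S=W[(abs(W[:,1]-92)<52)&(abs(W[:,0]-562)<50)]
        print(n,rect(S,z0+100-7,z0+100+7))
S=W[(abs(W[:,2]-205)<9)&(W[:,1]<10)&(abs(W[:,0]-557)<50)]
print("jar top",len(S),np.median(S,0).round(1))
E
```

```text
t 28.60 p [557.8  26.3 249.2] jawdeg 83.6 tilt [-0.0044 -0.0002] shift [-7.8 -0.1  1.4] rv [-0.    -0.004  0.001] q [-0.07 -1.53] op 16.3
t 28.60 p [557.8  26.3 249.2] jawdeg 83.6 tilt [-0.0044 -0.0002] shift [-7.8 -0.1  1.4] rv [3.142e+00 1.000e-03 7.000e-03] q [-0.07 -1.53] op 16.3
[ 0.24146014  0.3193906  -8.25357786] [-0.08132621 -0.00787635 -0.01303616] [ 1.80958764e-03 -6.29454019e-05  1.59041425e-03  1.21189178e-03
  8.77464266e-04  9.35096048e-04]
small (2441, array([559.3,  91.6,  66.1,  44.2,  86. , 211.3]))
large (618, array([539. ,  88.3,  86.6,  41. , 111.8, 182.5]))
base (373, array([549.8,  92.9,  91.3,  43.5,  91.3, 145.8]))
jar top 5693 [551.4 -40.3 196.8]
```

View pics/s7.png

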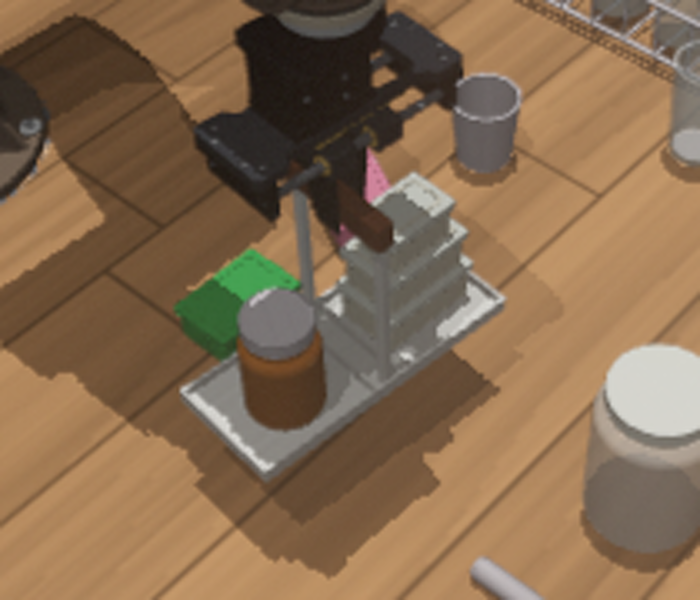

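View pics/w7.png

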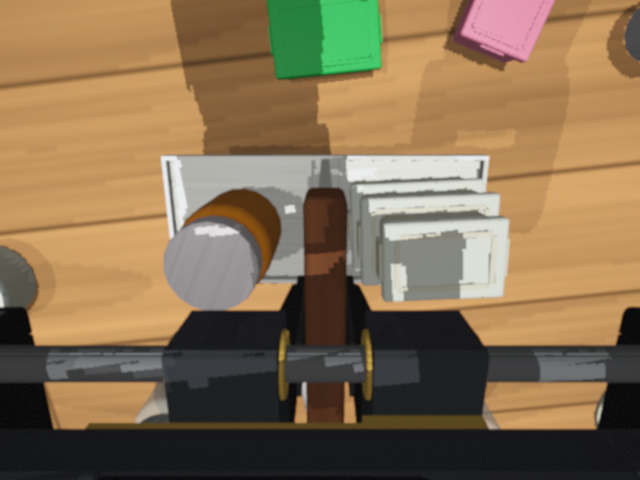

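```bash
python3 - <<'E'
from cell import order,sensors
s=sensors.state();print(s["t"],s["eef_pos"],s["ft_force"])
print(order.job_done())
E
```

```text
28.7 [557.83762441  26.27253767 249.27604899] [ 0.52701565 -0.15570883 -7.92273395]
the job is handed in; nothing more can be done
None
```

I stacked the large box on the base box and the small box on top. I then lifted the loaded carrier by its handle bar and handed the job in at t = 28.7 s, still holding it. No verdict was reported.

- **Placing:** the top camera showed the large box within about 0.5 mm and 0.2° of the base box. The wrist view after the second placing showed the small box within about 1.5 mm and 1° of the large one.
- **Lift:** the carrier's underside is about 92 mm up. The column top is at 211 mm and the jar top at 197 mm, both as expected for a level carrier. The gripper tilt is about 0.004 rad, the joints are still, and the wrist carries about 8 N.
- **Checks that failed or disagreed:**
  - In the final wrist view, the large and base boxes were too hidden to fit properly. Their final placement rests on the pictures and the earlier measurements.
  - An earlier automatic fit of the stack was spoiled by the bar and fingers in view, and a tighter crop resolved it.
- **Bystanders:** the pictures showed no contact and no visible movement. I did not re-measure their positions at the end.

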